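# Load a roller core into the cross-drilling jig

## Task

Load the aluminium roller core into the blue drilling jig with the fingertips only, never gripping or lifting it: roll it along the plywood board and up the jig's ramp until it drops into the V, then push it endways up against the stop button. Then flip the raised guide arm over so that its brass bushing comes down on the core. Leave the tape, eraser, paint tube and loose brush where they lie.

Things in the scene. Friction and masses are not known exactly. Their poses are not given: they have to be found in the camera images.
- core: Solid aluminium bar, 40 mm in diameter, 150 mm long, about 0.5 kg, flat ends; lies on the board and rolls freely; oiled, so slippery. Origin: its centre, 20 mm above the board. Its x axis runs along the bar, +x end toward the jig's stop, at the start within 0.15 rad of the jig's x axis; its y and z axes turn as it rolls. Thin lines on it are surface marks.
- jig: Blue and steel V-block jig (153 x 125 mm) on a plywood board 12 mm thick; neither moves. Origin: on the board's top (12 mm above the desk) below a seated core's axis. x runs along the V toward the end stop, y from the ramp across the V to the back jaw, z up. Board: jig x -135 to 85, y -260 to 90 mm. The core starts on it at x -55 to -35, y -210 to -140.
- ramp_lip (a point): Middle of the lip at the top of the ramp, jig x = -10, y = -15, z = 10 mm. The ramp rises from the board at y = -57 to the lip (y = -17 to -14); ramp, lip and V run from x = -75 to +55. A core on the lip has its axis at jig z = 30; once its axis is past the lip it drops into the V by itself.
- v_axis (a point): Point on the axis of a seated core, jig x = 0, y = 0, z = 25 mm. The V's near face falls from the lip at 30 degrees; its back face rises at 60 degrees to the back jaw's top, 42 mm high at y = 33 to 36.
- stop_face (a point): Centre of the flat face of the steel stop button (14 mm across), jig x = 58, y = 0, z = 25 mm, facing the jig's -x; the core's +x end has to butt against it. The core's centre is then at jig x = -17 and its free end 17 mm outside the V. A plate 38 mm high stands behind the button (x = 66 to 74, y = -21 to 41).
- bushing_arm (a joint): Angle of the grey guide arm with the brass bushing, hinged at the back jaw. 0: level, bushing resting on a seated core (it sinks to -0.15 with no core). Pi/2: upright. 2.2: leaning back away from the V on its rest; it starts at 2.0 to 2.2. No spring, little friction: pushed past upright toward the V it falls shut by its own weight (0.16 kg).
- guide_hinge (a point): Middle of the arm's hinge line, which runs along the jig's x at jig x = 0, y = 52, z = 45 mm. Two hinge cheeks stand there, x = -18 to 18, y = 45 to 59, up to z = 51. The arm is 18 mm wide, 28 mm round the bushing.
- guide_tip (a point): Free end of the guide arm's red thumb tab (12 mm wide, 6 mm thick), 74 mm from the hinge line. With the arm leaning back it is at about jig y = 100, z = 101 mm.
- tape_roll: Roll of masking tape lying flat, 101x112x24 mm, origin under its centre. Bystander.
- eraser: Blue and white eraser, 21x45x13 mm, origin under its centre. Bystander.
- paint_tube_04: Squeezed metal paint tube, 38x131x24 mm, long along its y, origin under its centre. Bystander.
- brush_2: Thin paint brush with a reddish-brown handle, 177 mm long (its y), 8 mm thick, origin under its centre. Bystander.
There are look-alikes about, which are no part of the job. What is shaped like the core but red is not meant.

How it is judged:
By the outcome, as a careful person would: the job done as asked, in the order asked, and still so for the second after the job is handed in, with the robot touching nothing.
It also fails if it takes over 48 s, if anything falls off the work surface, if the arm or the gripper's body presses on something with over 40 N, if the wrist force passes 120 N, or if a joint passes its speed limit or range.

## Robot

A 6-joint arm with a two-finger parallel gripper is mounted at the origin on a cart in front of the work surface, level with it; the furniture and walls round the work are solid. World frame = base frame: x ahead of the robot, y to its left, z up, the work surface at z = 0. Lengths are in m, angles in rad, forces in N, time in s.
With the tool pointing down it reaches from about 0.375 to 0.9 m from the base axis. Payload 3.1 kg.
Tool frame: the origin (TCP) lies at the very end of the fingers, on their centre line; the grasp point (between the pads) lies 19 mm behind it; z points along the fingers, y is the direction in which the jaws open and shut (so a half turn about z gives the same grasp; the last joint's range is limited). The gripper opens to 85 mm and grips with 20 to 120 N. Pads are 22 mm wide; open, the fingers measure 114 mm over their backs; the gripper's body (76 mm by 85 mm) begins 54 mm behind the grasp point. The pads swing forward as they close: fully open they stand 13 mm farther back than shut.
Start: joints at [1.028, 0.527, 1.433, -0, 1.181, -0.178], TCP at [0.222, 0.584, 0.231] pointing down, gripper open.
Joint ranges: [-3.08, 3.08], [-0.75, 2.2], [0.22, 2.44], [-1.43, 4.57], [0, 2.65], [-2.85, 2.85]. Speed limits (rad/s): [2.79, 2.79, 3.14, 3.14, 3.14, 3.14].

## Interface

Orientations are given as a 3x3 rotation matrix whose columns are the frame's x, y, z axes.
In Python, from plant import manip gives the robot as it stands.
- The arm moves only by the tool step_arm, never from a script. Its argument "plan" is a list of rows, each an object of numbers: "grip": the opening, from 0 (shut) to 1 (fully open); "x", "y", "z": the shift along the world's x, y, z in units of 30 mm (1.0 is 30 mm); "roll": the turn about the world's z in units of 6 degrees (1.0 is 6 degrees). A call has 1 to 20 rows; each row shifts and turns the pose as measured when the row begins; what a row does not reach is not made up. A row lasts 1/12 s, in which the tool goes at most 41.7 mm and 7.16 degrees, less where a joint would pass 70% of its speed; a pose out of reach is approached as far as the arm can. A call is refused whole if a number of a shift passes 1 or a number of a turn 1, either way. A call with a gripper value outside its range is refused whole. The fingers move at their own pace and stop on an object; "newtons" is the grip in N (left out, the last holds). Time passes only in rows, so rows that do not move let the fingers close. It gives the time, the measured TCP pose, the force and the opening at its end, in the units of the state.
- manip.sense(): the state, without advancing time (a new reading comes with each control period).
- manip.capture(name): name is "scene" or "top" or "wrist"; returns a dict with "image" (420x560x3 uint8, blue, green, red), "fx", "fy", "cx", "cy" (pixels), "rvec" (rotation vector, rad) and "tvec" (3), from world to camera coordinates, as OpenCV has them. Camera axes: x right, y down, z forward; pixel columns grow to the right and rows downward; lengths in m; the calibration is good to about 2 mm. A picture is of the moment at which its call begins. There is no depth.
- manip.close_job(): hands the job in, once; it reports no verdict.
Trained networks look in the newest picture that a camera, given by its name, has taken for a name from the list of things; names that differ only in an ending like _2 or _b are one class to them, and where a whole thing is asked for, a point or a joint stands for the part that bears it (a point fixed in the world has none). Each returns a list of dicts, best first, with "conf" (0 to 1); they miss things now and then, are a little off and sometimes report something else, mostly with a low value. They report only what shows in the picture. A call takes as long as a camera call. They do not tell look-alikes from the thing itself.
- manip.recognise(target, camera): "at" ([x, y, z] in m, in world coordinates, good to about 4 mm: the middle of the surface that is visible of it).
- manip.landmark_of(target, camera): "at" ([x, y, z] in m, in world coordinates, good to about 4 mm: a listed point, or the origin of a listed thing).
The state is a dict: "clock": time; "joint_pos": joint angles; "qd": joint speeds; "effort": joint torques, N m; "ee_pos": TCP position; "ee_rot": TCP orientation; "wrist_force": force on the tool from outside, world axes, zero at the start; "torque": the same for the moment, N m; "gripper_width": opening from 0.0 (shut) to 1.0 (fully open).
Only numpy, scipy, OpenCV 4.12 (cv2) and the standard library are available. Lean on these libraries where they do the work, as an engineer would, in place of code of your own. Each camera call takes 0.05 s, during which the arm holds its last target.

## Working session

There is one attempt and no reset: what is moved stays moved. The work goes in short steps, Python scripts to look and compute and a tool call to move; the robot and the scene stay as the last step left them, time stands still between calls to the robot, and variables do not carry over. Pictures are saved under pics/ and viewed, and the job is handed in when it is done.

Besides the shell and the picture viewer there is one more tool, called after "Call:" by a JSON object that holds its "op" and its "data", one argument or row to a line. step_arm: Moves the arm, as the interface text tells. Its arguments: {"type":"object","properties":{"plan":{"type":"array","items":{"type":"object","properties":{"grip":{"type":"number"},"x":{"type":"number"},"y":{"type":"number"},"z":{"type":"number"},"roll":{"type":"number"}}}},"newtons":{"type":"number"}},"required":["plan"]}

```bash
mkdir -p pics; ls; cat > h.py <<'E'
import numpy as np, cv2
from plant import manip
def cap(n,f):
    c=manip.capture(n); cv2.imwrite('pics/'+f+'.png',c['image']); return c
def proj(c,P):
    K=np.array([[c['fx'],0,c['cx']],[0,c['fy'],c['cy']],[0,0,1]])
    return cv2.projectPoints(np.array(P,float).reshape(-1,3),np.array(c['rvec'],float),np.array(c['tvec'],float),K,None)[0].reshape(-1,2)
def ray(c,uv,z):
    R=cv2.Rodrigues(np.array(c['rvec'],float))[0];t=np.array(c['tvec'],float).ravel()
    o=-R.T@t;d=R.T@np.array([(uv[0]-c['cx'])/c['fx'],(uv[1]-c['cy'])/c['fy'],1])
    return o+d*(z-o[2])/d[2]
E
python3 - <<'E'
from h import *
for n in('scene','top','wrist'):
    c=cap(n,n+'0')
    for t in('core','jig','ramp_lip','v_axis','stop_face','guide_hinge','guide_tip','tape_roll','eraser','paint_tube_04','brush_2'):
        r=manip.landmark_of(t,n)
        print(n,t,[(np.round(q['at'],4).tolist(),round(q['conf'],2)) for q in r[:3]])
s=manip.sense();print(s['clock'],s['ee_pos'],s['ee_rot'],s['gripper_width'],s['wrist_force'])
E
```

```text
pics
scene core [([0.5992, -0.0746, 0.0335], 0.97), ([0.3249, 0.2129, 0.0233], 0.64)]
scene jig [([0.6603, 0.0993, 0.013], 0.66), ([0.5996, -0.0793, 0.036], 0.44)]
scene ramp_lip [([0.6509, 0.0837, 0.0216], 0.57)]
scene v_axis [([0.6594, 0.0973, 0.0368], 0.6)]
scene stop_face [([0.7158, 0.0906, 0.0396], 0.6), ([0.6283, 0.3354, 0.0023], 0.2)]
scene guide_hinge [([0.5997, -0.075, 0.0342], 0.72), ([0.6634, 0.1444, 0.0554], 0.65)]
scene guide_tip [([0.6737, 0.1962, 0.1116], 0.51), ([0.6286, 0.3373, -0.0013], 0.22)]
scene tape_roll [([0.6287, 0.3353, -0.0008], 0.74), ([0.597, -0.0751, 0.0346], 0.48)]
scene eraser [([0.465, -0.3232, 0.0006], 0.51)]
scene paint_tube_04 [([0.6848, -0.3897, 0.0016], 0.9)]
scene brush_2 [([0.4549, 0.3184, -0.0053], 0.57)]
top core [([0.3293, 0.2079, 0.02], 0.76), ([0.6022, -0.0788, 0.0295], 0.73), ([0.6615, 0.095, 0.0091], 0.23)]
top jig [([0.662, 0.0939, 0.0087], 0.64)]
top ramp_lip [([0.6671, 0.1965, 0.1096], 0.3)]
top v_axis [([0.6599, 0.0949, 0.0361], 0.74), ([0.667, 0.1477, 0.0537], 0.42)]
top stop_face [([0.7148, 0.0898, 0.0356], 0.75), ([0.6694, 0.1978,
[... 158 characters left out ...]
oll [([0.6268, 0.3346, 0.0008], 0.55)]
top eraser [([0.4672, -0.3224, -0.0026], 0.63), ([0.627, 0.331, 0.0001], 0.21)]
top paint_tube_04 [([0.6841, -0.3918, -0.0004], 0.57)]
top brush_2 [([0.4569, 0.3246, 0.0014], 0.51), ([0.6284, 0.3361, -0.0033], 0.32)]
wrist core []
wrist jig []
wrist ramp_lip []
wrist v_axis []
wrist stop_face []
wrist guide_hinge []
wrist guide_tip []
wrist tape_roll []
wrist eraser []
wrist paint_tube_04 []
wrist brush_2 []
1.8 [0.22236007 0.58407576 0.23131644] [[-9.34563664e-01  3.55795950e-01  1.77257704e-05]
 [ 3.55795950e-01  9.34563663e-01 -3.05663731e-05]
 [-2.74412527e-05 -2.22594643e-05 -9.99999999e-01]] 1.0020527390745866 [ 0.17113789 -0.20841817  0.12629793]
```

View images.

View pics/scene0.png

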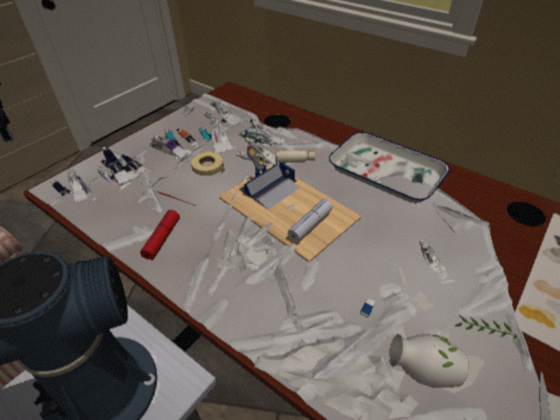

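View pics/top0.png

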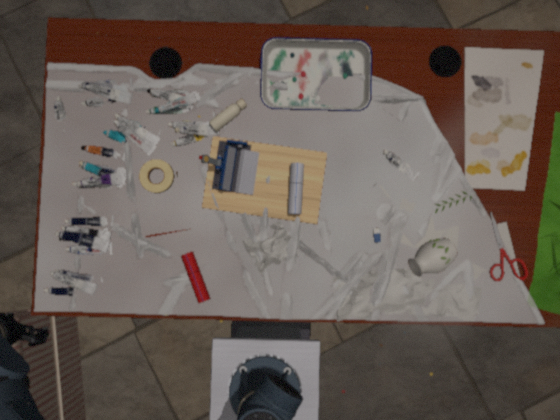

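```bash
cat >> h.py <<'E'
def jig(o,th):
    c,s=np.cos(th),np.sin(th);R=np.array([[c,-s,0],[s,c,0],[0,0,1]])
    return lambda P:(np.array(P,float).reshape(-1,3)/1000)@R.T+np.array([o[0],o[1],.012])
def overlay(c,J,f,box,k):
    im=c['image'].copy();im=cv2.resize(im,None,fx=k,fy=k,interpolation=cv2.INTER_CUBIC)
    def pl(P,col,cl=True):
        q=np.round(((proj(c,J(P))+.5)*k-.5)*8).astype(int);cv2.polylines(im,[q.reshape(-1,1,2)],cl,col,1,cv2.LINE_AA,3)
    pl([[-135,-260,0],[85,-260,0],[85,90,0],[-135,90,0]],(0,255,255))
    pl([[-75,-15,10],[55,-15,10]],(0,0,255),False);pl([[-75,-57,0],[55,-57,0]],(255,0,255),False)
    pl([[66,-21,38],[74,-21,38],[74,41,38],[66,41,38]],(0,255,0));pl([[-75,35,42],[55,35,42]],(255,255,0),False)
    a=[int(v*k) for v in box];cv2.imwrite('pics/'+f+'.png',im[a[1]:a[3],a[0]:a[2]])
E
python3 - <<'E'
from h import *
c=cap('top','top1')
overlay(c,jig((.6605,.0965),-.12),'ov1',(190,120,340,235),5)
E
```

```text
(no output)
```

View pics/ov1.png

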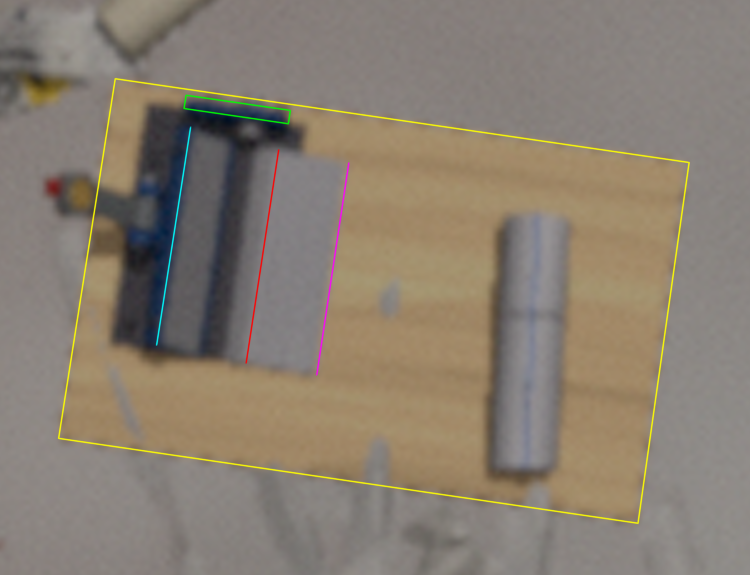

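```bash
python3 - <<'E'
from h import *
c=cap('top','top2');th=-.12
R=np.array([[np.cos(th),-np.sin(th)],[np.sin(th),np.cos(th)]])
for uv in [(502,214),(569,216),(490,470),(554,472),(529,345)]:
    p=ray(c,(190+uv[0]/5,120+uv[1]/5),.032);print(p[:2],((p[:2]-[.6605,.0965])@R*1000).round(1))
E
```

```text
[ 0.67477145 -0.06094335] [  33.  -154.6]
[ 0.67461827 -0.10077306] [  37.6 -194.2]
[ 0.52227591 -0.05757587] [-118.8 -169.5]
[ 0.52205917 -0.09536951] [-114.5 -207.1]
[ 0.59699031 -0.07883311] [ -42.1 -181.7]
```

```bash
python3 - <<'E'
from h import *
J=jig((.6605,.0965),-.12)
print(J([[-41,-250,20],[-41,-31,20],[-140,0,15],[0,140,85]]).round(4))
E
```

```text
[[ 0.5899 -0.1468  0.032 ]
 [ 0.6161  0.0706  0.032 ]
 [ 0.5215  0.1133  0.027 ]
 [ 0.6773  0.2355  0.097 ]]
```

Call:
{"op": "step_arm", "data": {
  "plan": [
    {"x": 0.5, "y": -1, "roll": -1, "grip": 0.6},
    {"x": 0.5, "y": -1, "roll": -1, "grip": 0.6},
    {"x": 0.5, "y": -1, "roll": -1, "grip": 0.6},
    {"x": 0.5, "y": -1, "roll": -1, "grip": 0.6},
    {"x": 0.5, "y": -1, "roll": -1, "grip": 0.6},
    {"x": 0.5, "y": -1, "roll": -1, "grip": 0.6},
    {"x": 0.5, "y": -1, "roll": -1, "grip": 0.6},
    {"x": 0.5, "y": -1, "roll": -1, "grip": 0.6},
    {"x": 0.5, "y": -1, "roll": -1, "grip": 0.6},
    {"x": 0.5, "y": -1, "roll": -1, "grip": 0.6},
    {"x": 0.5, "y": -1, "roll": -1, "grip": 0.6},
    {"x": 0.5, "y": -1, "roll": -1, "grip": 0.6},
    {"x": 0.5, "y": -1, "roll": 0, "grip": 0.6},
    {"x": 0.5, "y": -1, "roll": 0, "grip": 0.6},
    {"x": 0.5, "y": -1, "roll": 0, "grip": 0.6},
    {"x": 0.5, "y": -1, "roll": 0, "grip": 0.6}
  ]
}}

```text
$.plan[0]: bad value
```

Call:
{"op": "step_arm", "data": {
  "plan": [
    {"x": 0.5, "y": -1, "z": 0, "roll": -1, "grip": 0.6}
  ]
}}

```text
clock: 1.98
ee_pos: [0.2362, 0.5582, 0.2315]
ee_rot: [[-0.893, 0.45, 0.001], [0.45, 0.893, 0.005], [0.002, 0.005, -1.0]]
wrist_force: [2.2, 0.3, -0.0]
gripper_width: 0.884
```

Call:
{"op": "step_arm", "data": {
  "plan": [
    {"x": 0.5, "y": -1, "z": 0, "roll": -1, "grip": 0.6},
    {"x": 0.5, "y": -1, "z": 0, "roll": -1, "grip": 0.6},
    {"x": 0.5, "y": -1, "z": 0, "roll": -1, "grip": 0.6},
    {"x": 0.5, "y": -1, "z": 0, "roll": -1, "grip": 0.6},
    {"x": 0.5, "y": -1, "z": 0, "roll": -1, "grip": 0.6},
    {"x": 0.5, "y": -1, "z": 0, "roll": -1, "grip": 0.6},
    {"x": 0.5, "y": -1, "z": 0, "roll": -1, "grip": 0.6},
    {"x": 0.5, "y": -1, "z": 0, "roll": -1, "grip": 0.6},
    {"x": 0.5, "y": -1, "z": 0, "roll": -1, "grip": 0.6},
    {"x": 0.5, "y": -1, "z": 0, "roll": -1, "grip": 0.6},
    {"x": 0.5, "y": -1, "z": 0, "roll": -1, "grip": 0.6},
    {"x": 0.5, "y": -1, "z": 0, "roll": 0, "grip": 0.6},
    {"x": 0.5, "y": -1, "z": 0, "roll": 0, "grip": 0.6},
    {"x": 0.5, "y": -1, "z": 0, "roll": 0, "grip": 0.6},
    {"x": 0.5, "y": -1, "z": 0, "roll": 0, "grip": 0.6}
  ]
}}

```text
clock: 3.23
ee_pos: [0.4679, 0.0894, 0.2344]
ee_rot: [[0.101, 0.995, 0.016], [0.995, -0.101, 0.002], [0.003, 0.016, -1.0]]
wrist_force: [0.5, 0.1, 0.2]
gripper_width: 0.6
```

Call:
{"op": "step_arm", "data": {
  "plan": [
    {"x": 0.5, "y": -1, "z": 0, "roll": -0.2, "grip": 0.6},
    {"x": 0.5, "y": -1, "z": 0, "roll": 0, "grip": 0.6},
    {"x": 0.5, "y": -1, "z": 0.3, "roll": 0, "grip": 0.6},
    {"x": 0, "y": 0, "z": 0, "roll": 0, "grip": 0.6}
  ]
}}

```text
clock: 3.57
ee_pos: [0.5188, -0.0115, 0.2449]
ee_rot: [[0.129, 0.991, 0.022], [0.992, -0.129, -0.002], [0.001, 0.023, -1.0]]
wrist_force: [0.5, -0.3, -0.2]
gripper_width: 0.603
```

```bash
python3 - <<'E'
from h import *
c=cap('wrist','w1')
overlay(c,jig((.6605,.0965),-.12),'w1o',(0,0,560,420),1)
for t in('core','ramp_lip','v_axis','stop_face','guide_hinge','guide_tip'):
    r=manip.landmark_of(t,'wrist')
    print(t,[(np.round(q['at'],4).tolist(),round(q['conf'],2)) for q in r[:3]])
E
```

```text
core [([0.3327, 0.2097, 0.0189], 0.74), ([0.6013, -0.0764, 0.0267], 0.59)]
ramp_lip [([0.6484, 0.0832, 0.022], 0.87)]
v_axis [([0.6574, 0.0978, 0.0327], 0.72), ([0.66, 0.0976, 0.017], 0.37)]
stop_face [([0.7179, 0.0857, 0.0441], 0.97)]
guide_hinge [([0.6668, 0.1505, 0.0578], 0.86)]
guide_tip []
```

View pics/w1o.png

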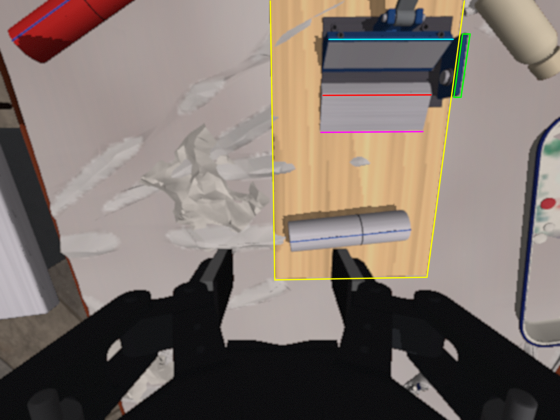

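Call:
{"op": "step_arm", "data": {
  "plan": [
    {"x": 0.5, "y": -1, "z": 0, "roll": 0.1, "grip": 0.6},
    {"x": 0.5, "y": -1, "z": 0, "roll": 0, "grip": 0.6},
    {"x": 0.5, "y": -1, "z": 0, "roll": 0, "grip": 0.6},
    {"x": 0.5, "y": -1, "z": 0, "roll": 0, "grip": 0.6},
    {"x": 0.4, "y": -0.6, "z": -0.5, "roll": 0, "grip": 0.6},
    {"x": 0, "y": 0, "z": -1, "roll": 0, "grip": 0.6},
    {"x": 0, "y": 0, "z": -1, "roll": 0, "grip": 0.6},
    {"x": 0, "y": 0, "z": -1, "roll": 0, "grip": 0.6},
    {"x": 0, "y": 0, "z": -1, "roll": 0, "grip": 0.6},
    {"x": 0, "y": 0, "z": -1, "roll": 0, "grip": 0.6},
    {"x": 0, "y": 0, "z": -0.3, "roll": 0, "grip": 0.6},
    {"x": 0, "y": 0, "z": 0, "roll": 0, "grip": 0.6}
  ]
}}

```text
clock: 4.92
ee_pos: [0.587, -0.134, 0.0657]
ee_rot: [[0.087, 0.996, 0.02], [0.996, -0.087, 0.001], [0.002, 0.02, -1.0]]
wrist_force: [-0.2, -0.3, 0.4]
gripper_width: 0.602
```

Call:
{"op": "step_arm", "data": {
  "plan": [
    {"x": 0.1, "y": -0.5, "z": -0.4, "roll": -0.3, "grip": 0.6},
    {"x": 0, "y": 0, "z": -0.6, "roll": 0, "grip": 0.6},
    {"x": 0, "y": 0, "z": 0, "roll": 0, "grip": 0.6}
  ]
}}

```text
clock: 5.17
ee_pos: [0.5917, -0.1469, 0.0381]
ee_rot: [[0.115, 0.993, 0.023], [0.993, -0.115, -0.001], [0.002, 0.023, -1.0]]
wrist_force: [-0.5, 0.4, -0.8]
gripper_width: 0.6
```

```bash
python3 - <<'E'
from h import *
c=cap('scene','s1');im=cv2.resize(c['image'][140:300,200:400],None,fx=4,fy=3.75,interpolation=cv2.INTER_CUBIC);cv2.imwrite('pics/s1c.png',im)
c=cap('wrist','w2')
E
```

```text
(no output)
```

View pics/s1c.png

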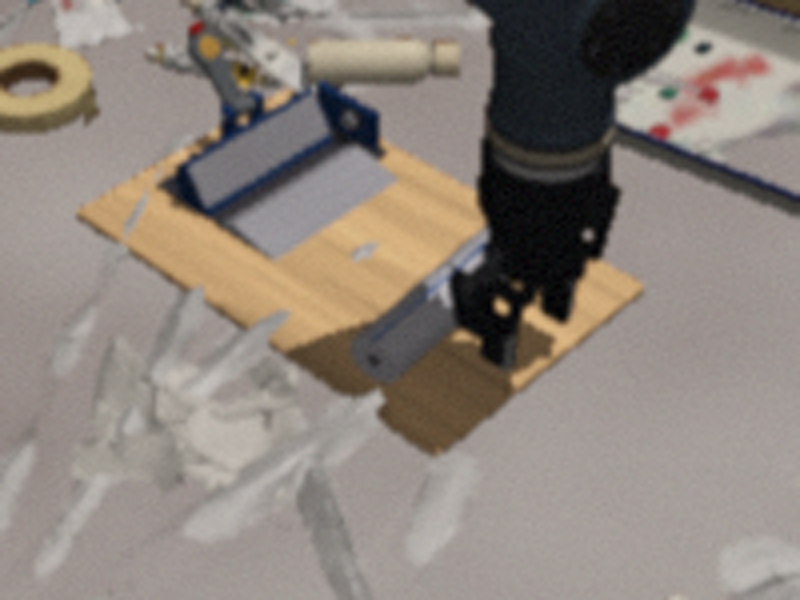

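View pics/w2.png

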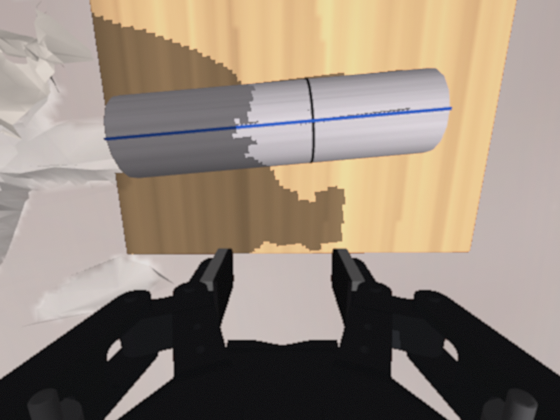

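```bash
python3 - <<'E'
from h import *
c=cap('scene','s2');s=manip.sense();R=s['ee_rot'];p=s['ee_pos']
for z in(-.0,-.005,-.01,-.015):
  for y in (-.04,-.03):
    q=p+R@np.array([0,y,z]);print(z,y,((proj(c,[q])[0]-[200,140])*[4,3.75]).round(0))
# board shadow edge: near board edge check
E
```

```text
-0.0 -0.04 [489. 369.]
-0.0 -0.03 [499. 360.]
-0.005 -0.04 [489. 364.]
-0.005 -0.03 [499. 355.]
-0.01 -0.04 [490. 359.]
-0.01 -0.03 [500. 350.]
-0.015 -0.04 [490. 354.]
-0.015 -0.03 [500. 345.]
```

Call:
{"op": "step_arm", "data": {
  "plan": [
    {"x": 0, "y": 0, "z": -0.45, "roll": 0, "grip": 0.6},
    {"x": 0.03, "y": 0.25, "z": -0.05, "roll": 0, "grip": 0.6},
    {"x": 0.03, "y": 0.25, "z": 0, "roll": 0, "grip": 0.6},
    {"x": 0.03, "y": 0.25, "z": 0, "roll": 0, "grip": 0.6},
    {"x": 0.03, "y": 0.25, "z": 0, "roll": 0, "grip": 0.6},
    {"x": 0.03, "y": 0.25, "z": 0, "roll": 0, "grip": 0.6},
    {"x": 0.03, "y": 0.25, "z": 0, "roll": 0, "grip": 0.6},
    {"x": 0.03, "y": 0.25, "z": 0, "roll": 0, "grip": 0.6}
  ]
}}

```text
clock: 5.98
ee_pos: [0.6042, -0.0918, 0.031]
ee_rot: [[0.114, 0.993, 0.038], [0.994, -0.113, -0.009], [-0.004, 0.039, -0.999]]
wrist_force: [0.1, -0.0, -0.4]
gripper_width: 0.599
```

```bash
python3 - <<'E'
from h import *
c=cap('wrist','w3')
E
```

```text
(no output)
```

View pics/w3.png

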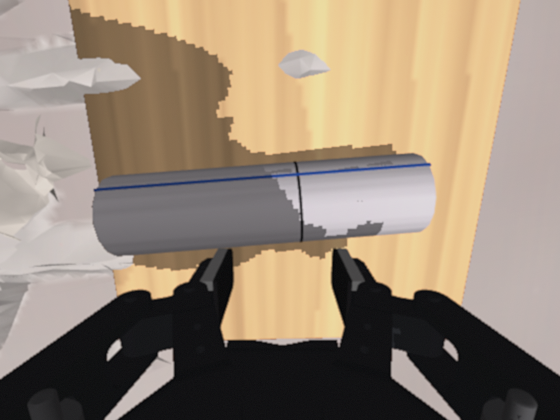

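Call:
{"op": "step_arm", "data": {
  "plan": [
    {"x": -0.1, "y": 0.25, "z": -0.15, "roll": 0, "grip": 0.6},
    {"x": -0.05, "y": 0.25, "z": -0.1, "roll": 0, "grip": 0.6},
    {"x": 0, "y": 0.25, "z": -0.05, "roll": 0, "grip": 0.6},
    {"x": 0, "y": 0.25, "z": -0.03, "roll": 0, "grip": 0.6},
    {"x": 0, "y": 0.25, "z": -0.03, "roll": 0, "grip": 0.6},
    {"x": 0, "y": 0.25, "z": -0.03, "roll": 0, "grip": 0.6}
  ]
}}

```text
clock: 6.53
ee_pos: [0.5987, -0.0409, 0.0177]
ee_rot: [[0.113, 0.993, 0.037], [0.994, -0.113, -0.008], [-0.003, 0.037, -0.999]]
wrist_force: [0.4, -0.2, 0.4]
gripper_width: 0.601
```

```bash
python3 - <<'E'
from h import *
c=cap('wrist','w4')
E
```

```text
(no output)
```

View pics/w4.png

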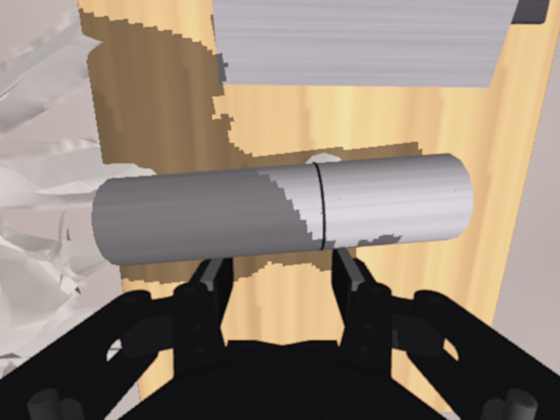

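Call:
{"op": "step_arm", "data": {
  "plan": [
    {"x": 0.03, "y": 0.2, "z": 0.25, "roll": 0, "grip": 0.6},
    {"x": 0.03, "y": 0.25, "z": 0.05, "roll": 0, "grip": 0.6},
    {"x": 0.03, "y": 0.25, "z": 0, "roll": 0, "grip": 0.6},
    {"x": 0.03, "y": 0.25, "z": 0, "roll": 0, "grip": 0.6},
    {"x": 0.03, "y": 0.25, "z": 0, "roll": 0, "grip": 0.6},
    {"x": 0.03, "y": 0.2, "z": 0, "roll": 0, "grip": 0.6}
  ]
}}

```text
clock: 7.08
ee_pos: [0.6048, 0.0063, 0.0282]
ee_rot: [[0.113, 0.993, 0.037], [0.994, -0.113, -0.007], [-0.003, 0.038, -0.999]]
wrist_force: [0.1, -0.8, -0.7]
gripper_width: 0.599
```

```bash
python3 - <<'E'
from h import *
c=cap('wrist','w5')
E
```

```text
(no output)
```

View pics/w5.png

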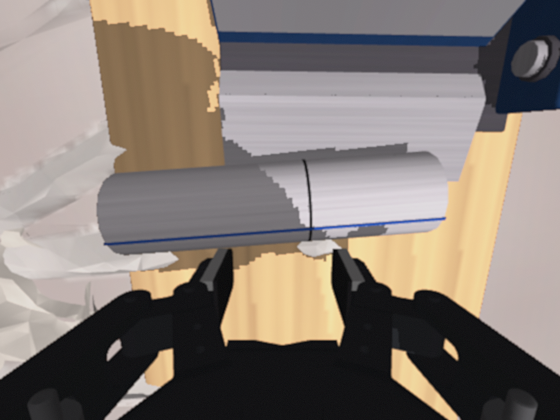

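Call:
{"op": "step_arm", "data": {
  "plan": [
    {"x": 0.02, "y": 0.2, "z": 0, "roll": 0, "grip": 0.6},
    {"x": 0.02, "y": 0.2, "z": 0, "roll": 0, "grip": 0.6},
    {"x": 0.02, "y": 0.2, "z": 0, "roll": 0, "grip": 0.6},
    {"x": 0.02, "y": 0.2, "z": 0, "roll": 0, "grip": 0.6},
    {"x": 0.02, "y": 0.2, "z": 0, "roll": 0, "grip": 0.6},
    {"x": 0.02, "y": 0.15, "z": 0, "roll": 0, "grip": 0.6}
  ]
}}

```text
clock: 7.63
ee_pos: [0.6124, 0.0354, 0.0317]
ee_rot: [[0.108, 0.993, 0.045], [0.994, -0.107, -0.021], [-0.016, 0.047, -0.999]]
wrist_force: [-1.1, -6.6, 4.4]
gripper_width: 0.602
```

```bash
python3 - <<'E'
from h import *
c=cap('wrist','w6')
E
```

```text
(no output)
```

View pics/w6.png

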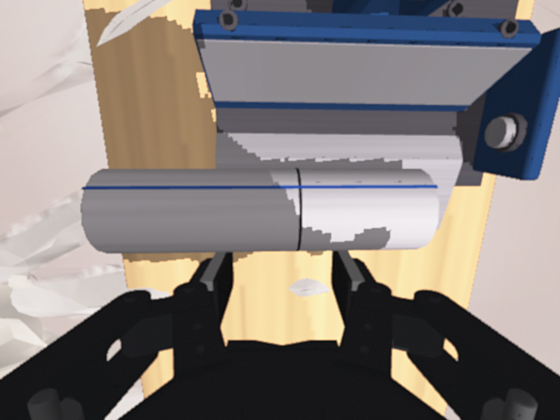

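Call:
{"op": "step_arm", "data": {
  "plan": [
    {"x": 0.02, "y": 0.25, "z": -0.08, "roll": -0.05, "grip": 0.6},
    {"x": 0.02, "y": 0.25, "z": -0.08, "roll": -0.05, "grip": 0.6},
    {"x": 0.02, "y": 0.25, "z": -0.05, "roll": 0, "grip": 0.6},
    {"x": 0.02, "y": 0.2, "z": -0.03, "roll": 0, "grip": 0.6}
  ]
}}

```text
clock: 8.02
ee_pos: [0.6164, 0.0599, 0.0265]
ee_rot: [[0.119, 0.992, 0.047], [0.993, -0.118, -0.028], [-0.022, 0.05, -0.999]]
wrist_force: [-0.4, -1.0, -1.2]
gripper_width: 0.6
```

```bash
python3 - <<'E'
from h import *
c=cap('wrist','w7')
E
```

```text
(no output)
```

View pics/w7.png

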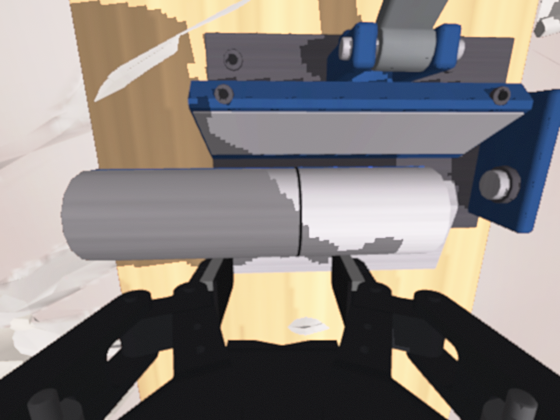

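Call:
{"op": "step_arm", "data": {
  "plan": [
    {"x": 0.02, "y": 0.15, "z": 0.05, "roll": 0, "grip": 0.6},
    {"x": 0.02, "y": 0.12, "z": 0.03, "roll": 0, "grip": 0.6},
    {"x": 0, "y": 0, "z": 0, "roll": 0, "grip": 0.6}
  ]
}}

```text
clock: 8.32
ee_pos: [0.617, 0.0716, 0.028]
ee_rot: [[0.118, 0.992, 0.046], [0.993, -0.117, -0.026], [-0.02, 0.048, -0.999]]
wrist_force: [0.1, -0.7, 0.2]
gripper_width: 0.602
```

```bash
python3 - <<'E'
from h import *
c=cap('wrist','w8')
E
```

```text
(no output)
```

View pics/w8.png

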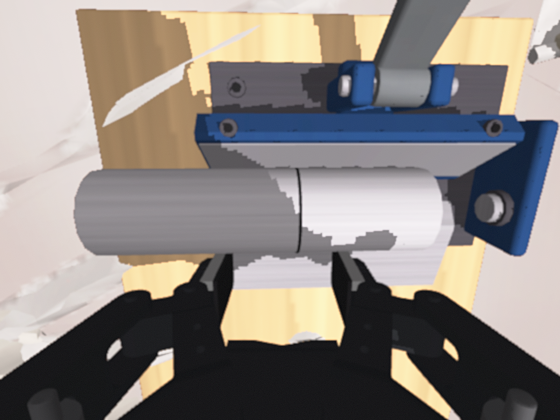

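Call:
{"op": "step_arm", "data": {
  "plan": [
    {"x": -0.1, "y": -0.7, "z": 0, "roll": 0, "grip": 0.6},
    {"x": -0.1, "y": -0.6, "z": 0.5, "roll": 0, "grip": 0.6},
    {"x": 0, "y": 0, "z": 1, "roll": 0, "grip": 0.3},
    {"x": 0, "y": 0, "z": 1, "roll": 0, "grip": 0},
    {"x": -0.5, "y": 0, "z": 0.5, "roll": 0, "grip": 0},
    {"x": -0.6, "y": 0.5, "z": 0.2, "roll": 0, "grip": 0},
    {"x": -0.6, "y": 0.6, "z": 0, "roll": 0, "grip": 0},
    {"x": 0, "y": 0, "z": 0, "roll": 0, "grip": 0}
  ]
}}

```text
clock: 9.03
ee_pos: [0.5578, 0.0637, 0.1267]
ee_rot: [[0.121, 0.992, 0.045], [0.992, -0.12, -0.025], [-0.019, 0.047, -0.999]]
wrist_force: [-0.3, 0.2, -0.4]
gripper_width: 0.002
```

```bash
python3 - <<'E'
from h import *
J=jig((.6605,.0965),-.12)
c=cap('top','t3');im=cv2.resize(c['image'][120:235,190:340],None,fx=5,fy=5,interpolation=cv2.INTER_CUBIC);cv2.imwrite('pics/t3c.png',im)
w=cap('wrist','w9')
overlay(w,J,'w9o',(0,0,560,420),1)
for n in('top','wrist'):
    print([(np.round(q['at'],4).tolist(),round(q['conf'],2)) for q in manip.landmark_of('core',n)])
print(J([-41,0,25]),manip.sense()['ee_pos'])
E
```

```text
[([0.6149, 0.1038, 0.0329], 0.53)]
[([0.6113, 0.1055, 0.0337], 0.89)]
[[0.61979485 0.1014082  0.037     ]] [0.56318959 0.06103534 0.12639383]
```

View pics/w9o.png

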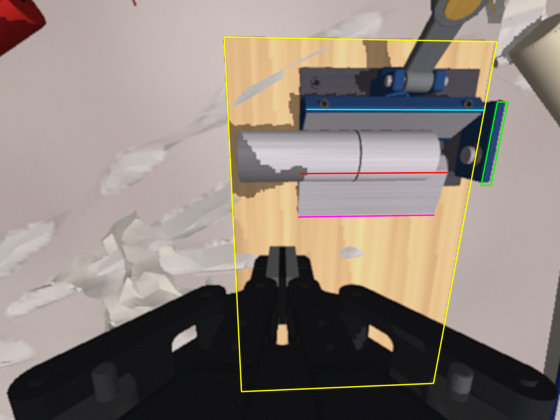

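View pics/t3c.png

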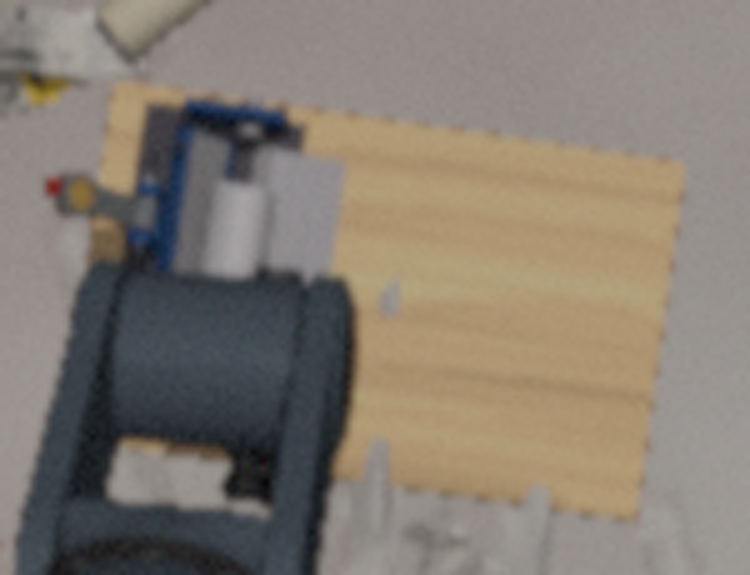

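Call:
{"op": "step_arm", "data": {
  "plan": [
    {"x": -0.6, "y": 0.6, "z": 0, "roll": 0, "grip": 0},
    {"x": -0.6, "y": 0.6, "z": 0, "roll": 0, "grip": 0},
    {"x": -0.5, "y": 0.6, "z": 0, "roll": 0, "grip": 0},
    {"x": -0.1, "y": 0.1, "z": -0.5, "roll": 0, "grip": 0},
    {"x": 0, "y": 0, "z": -0.5, "roll": 0, "grip": 0},
    {"x": 0, "y": 0, "z": -0.3, "roll": 0, "grip": 0},
    {"x": 0, "y": 0, "z": 0, "roll": 0, "grip": 0}
  ]
}}

```text
clock: 9.82
ee_pos: [0.516, 0.1156, 0.0846]
ee_rot: [[0.13, 0.99, 0.059], [0.991, -0.128, -0.028], [-0.02, 0.062, -0.998]]
wrist_force: [0.6, 0.6, 0.2]
gripper_width: -0.002
```

```bash
python3 - <<'E'
from h import *
J=jig((.6605,.0965),-.12)
w=cap('wrist','w10')
overlay(w,J,'w10o',(0,0,560,420),1)
s=manip.sense();p=s['ee_pos'];r=p[:2]-[.6605,.0965];c,q=np.cos(-.12),np.sin(-.12);print(p,'jig',c*r[0]+q*r[1],-q*r[0]+c*r[1])
E
```

```text
[0.51650432 0.11551056 0.08519369] jig -0.14523594836621187 0.0016358063476931209
```

View pics/w10o.png

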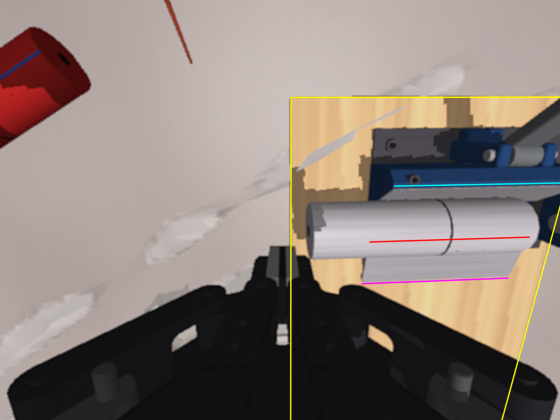

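```bash
python3 - <<'E'
from h import *
w=cap('wrist','w11');c,q=np.cos(-.12),np.sin(-.12)
for uv in((308,230),(539,222),(420,198),(420,258)):
  p=ray(w,uv,.037);r=p[:2]-[.6605,.0965];print(uv,p,'jig',c*r[0]+q*r[1],-q*r[0]+c*r[1])
print(manip.sense()['ee_pos'])
E
```

```text
(308, 230) [0.53722073 0.11238632 0.037     ] jig -0.124294512745145 0.001014041588284836
(539, 222) [0.70619624 0.09319032 0.037     ] jig 0.04576382822577981 0.002184520079540661
(420, 198) [0.61701075 0.12415997 0.037     ] jig -0.046487738669893336 0.022254867653152766
(420, 258) [0.61747241 0.07809528 0.037     ] jig -0.04051489228701186 -0.023423296141618755
[0.51700421 0.11550535 0.0859183 ]
```

Call:
{"op": "step_arm", "data": {
  "plan": [
    {"x": -0.3, "y": 0, "z": -0.5, "roll": 0, "grip": 0},
    {"x": -0.05, "y": 0, "z": -0.5, "roll": 0, "grip": 0},
    {"x": -0.05, "y": 0, "z": -0.5, "roll": 0, "grip": 0},
    {"x": -0.05, "y": 0, "z": -0.3, "roll": 0, "grip": 0},
    {"x": 0, "y": 0, "z": 0, "roll": 0, "grip": 0}
  ]
}}

```text
clock: 10.33
ee_pos: [0.5106, 0.1134, 0.0336]
ee_rot: [[0.134, 0.988, 0.074], [0.991, -0.132, -0.028], [-0.018, 0.077, -0.997]]
wrist_force: [-1.1, 0.0, 0.1]
gripper_width: 0.002
```

Call:
{"op": "step_arm", "data": {
  "plan": [
    {"x": 0.25, "y": -0.03, "z": 0, "roll": 0, "grip": 0},
    {"x": 0.25, "y": -0.03, "z": 0, "roll": 0, "grip": 0},
    {"x": 0.25, "y": -0.03, "z": 0, "roll": 0, "grip": 0},
    {"x": 0.2, "y": -0.03, "z": 0, "roll": 0, "grip": 0},
    {"x": 0.2, "y": -0.03, "z": 0, "roll": 0, "grip": 0}
  ]
}}

```text
clock: 10.75
ee_pos: [0.5442, 0.1084, 0.0347]
ee_rot: [[0.135, 0.989, 0.065], [0.991, -0.133, -0.028], [-0.019, 0.068, -0.998]]
wrist_force: [-2.4, 1.2, -1.0]
gripper_width: -0.001
```

Call:
{"op": "step_arm", "data": {
  "plan": [
    {"x": 0.15, "y": -0.02, "z": 0, "roll": 0, "grip": 0},
    {"x": 0.15, "y": -0.02, "z": 0, "roll": 0, "grip": 0},
    {"x": 0.12, "y": -0.02, "z": 0, "roll": 0, "grip": 0}
  ]
}}

```text
clock: 11.0
ee_pos: [0.5565, 0.1066, 0.0347]
ee_rot: [[0.135, 0.989, 0.06], [0.991, -0.133, -0.027], [-0.019, 0.063, -0.998]]
wrist_force: [-8.2, 2.8, 4.2]
gripper_width: 0.001
```

```bash
python3 - <<'E'
from h import *
w=cap('wrist','w12')
E
```

```text
(no output)
```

View pics/w12.png

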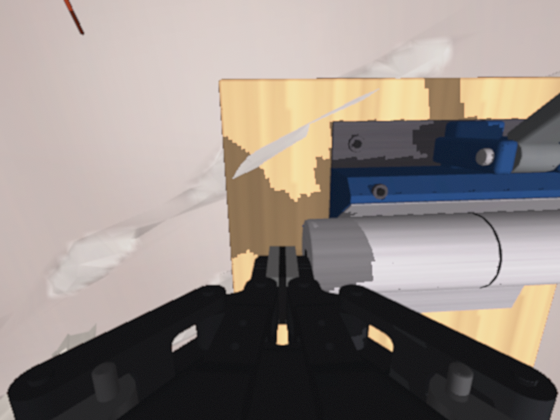

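Call:
{"op": "step_arm", "data": {
  "plan": [
    {"x": 0.12, "y": -0.02, "z": 0, "roll": 0, "grip": 0},
    {"x": 0.12, "y": -0.02, "z": 0, "roll": 0, "grip": 0}
  ]
}}

```text
clock: 11.22
ee_pos: [0.5562, 0.1062, 0.0341]
ee_rot: [[0.135, 0.99, 0.043], [0.991, -0.134, -0.027], [-0.021, 0.046, -0.999]]
wrist_force: [-8.9, 1.7, 4.9]
gripper_width: 0.002
```

Call:
{"op": "step_arm", "data": {
  "plan": [
    {"x": -0.4, "y": 0.05, "z": 0, "roll": 0, "grip": 0},
    {"x": -0.6, "y": 0.1, "z": 0.2, "roll": 0, "grip": 0},
    {"x": -0.3, "y": 0.3, "z": 1, "roll": 0, "grip": 0},
    {"x": 0, "y": 0.5, "z": 1, "roll": 0, "grip": 0},
    {"x": 0, "y": 1, "z": 1, "roll": 0, "grip": 0},
    {"x": 0, "y": 1, "z": 1, "roll": 0, "grip": 0},
    {"x": 0, "y": 1, "z": 0.7, "roll": 0, "grip": 0},
    {"x": 0, "y": 1, "z": 0, "roll": 0, "grip": 0},
    {"x": 0, "y": 0, "z": 0, "roll": 0, "grip": 0}
  ]
}}

```text
clock: 11.97
ee_pos: [0.5329, 0.2597, 0.195]
ee_rot: [[0.142, 0.987, 0.082], [0.99, -0.14, -0.018], [-0.007, 0.084, -0.996]]
wrist_force: [0.4, 0.2, -0.3]
gripper_width: 0.0
```

```bash
python3 - <<'E'
from h import *
J=jig((.6605,.0965),-.12)
c=cap('top','t4');overlay(c,J,'t4o',(190,120,340,235),5)
im=cv2.resize(c['image'][120:235,190:340],None,fx=5,fy=5,interpolation=cv2.INTER_CUBIC);cv2.imwrite('pics/t4c.png',im)
w=cap('wrist','w13')
for n in('top','wrist'):
  for t in('core','guide_tip','guide_hinge'):
    print(n,t,[(np.round(q['at'],4).tolist(),round(q['conf'],2)) for q in manip.landmark_of(t,n)])
print(J([-17,0,25]))
E
```

```text
top core [([0.6445, 0.1003, 0.0353], 0.82), ([0.3288, 0.212, 0.0187], 0.81)]
top guide_tip [([0.6714, 0.1955, 0.1125], 0.57), ([0.718, 0.0909, 0.0348], 0.25)]
top guide_hinge [([0.665, 0.1501, 0.0523], 0.68)]
wrist core [([0.3323, 0.2077, 0.019], 0.73), ([0.6451, 0.1026, 0.0338], 0.65)]
wrist guide_tip [([0.6742, 0.1985, 0.1134], 0.61)]
wrist guide_hinge [([0.6652, 0.1498, 0.0556], 0.98)]
[[0.64362225 0.09853511 0.037     ]]
```

View pics/t4c.png

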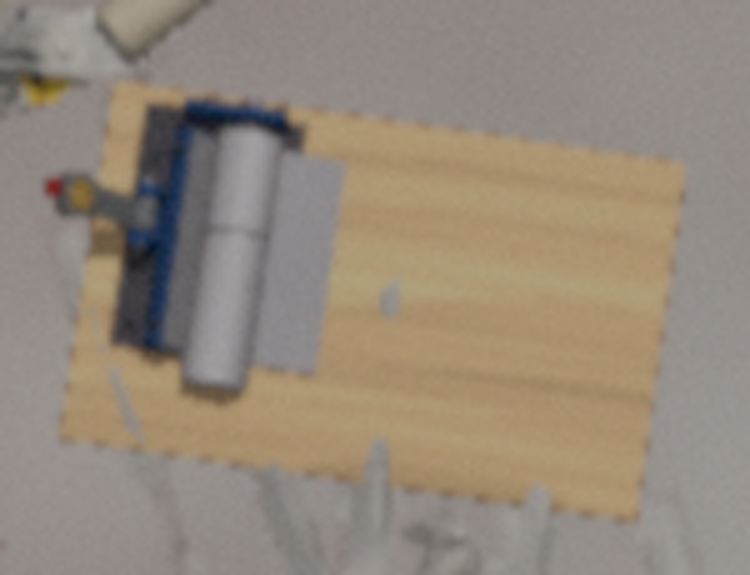

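View pics/w13.png

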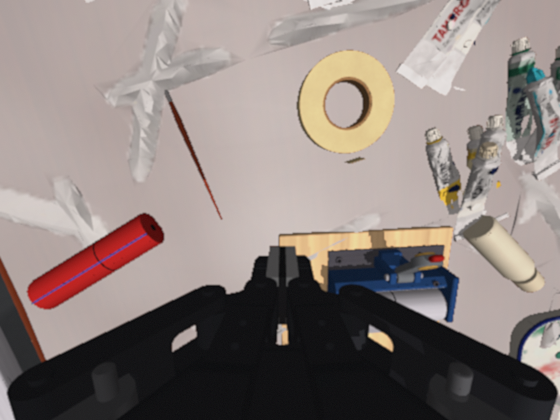

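Call:
{"op": "step_arm", "data": {
  "plan": [
    {"x": 1, "y": -0.05, "z": 0, "roll": 0, "grip": 0},
    {"x": 1, "y": -0.05, "z": 0, "roll": 0.1, "grip": 0},
    {"x": 1, "y": -0.05, "z": 0, "roll": 0.1, "grip": 0},
    {"x": 1, "y": -0.05, "z": 0, "roll": 0, "grip": 0},
    {"x": 0.7, "y": -0.05, "z": 0, "roll": 0, "grip": 0},
    {"x": 0, "y": 0, "z": 0, "roll": 0, "grip": 0}
  ]
}}

```text
clock: 12.87
ee_pos: [0.6721, 0.2381, 0.1858]
ee_rot: [[0.131, 0.99, 0.058], [0.991, -0.13, -0.027], [-0.019, 0.061, -0.998]]
wrist_force: [0.4, -0.6, -0.1]
gripper_width: -0.002
```

Call:
{"op": "step_arm", "data": {
  "plan": [
    {"x": 0.1, "y": 0.25, "z": -0.5, "roll": 0, "grip": 0},
    {"x": 0, "y": 0, "z": -0.8, "roll": 0, "grip": 0},
    {"x": 0, "y": 0, "z": -0.8, "roll": 0, "grip": 0},
    {"x": 0, "y": 0, "z": -0.6, "roll": 0, "grip": 0},
    {"x": 0, "y": 0, "z": -0.1, "roll": 0, "grip": 0},
    {"x": 0, "y": 0, "z": 0, "roll": 0, "grip": 0}
  ]
}}

```text
clock: 13.37
ee_pos: [0.6731, 0.2398, 0.096]
ee_rot: [[0.139, 0.989, 0.052], [0.99, -0.138, -0.028], [-0.021, 0.055, -0.998]]
wrist_force: [0.2, -0.1, 0.3]
gripper_width: 0.003
```

```bash
python3 - <<'E'
from h import *
w=cap('wrist','w14')
c=cap('scene','s4');im=cv2.resize(c['image'][120:240,200:360],None,fx=5,fy=5,interpolation=cv2.INTER_CUBIC);cv2.imwrite('pics/s4c.png',im)
print(manip.sense()['ee_pos'])
E
```

```text
[0.67387099 0.24016089 0.09747226]
```

View pics/w14.png

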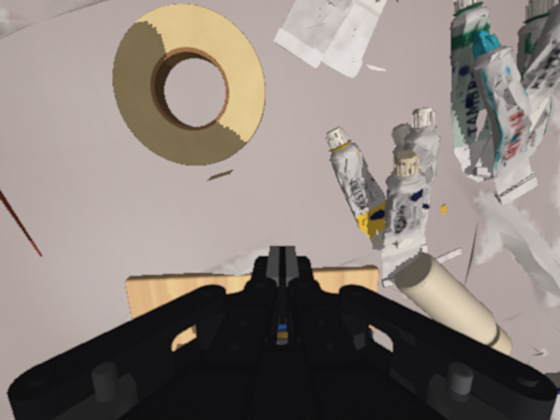

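View pics/s4c.png

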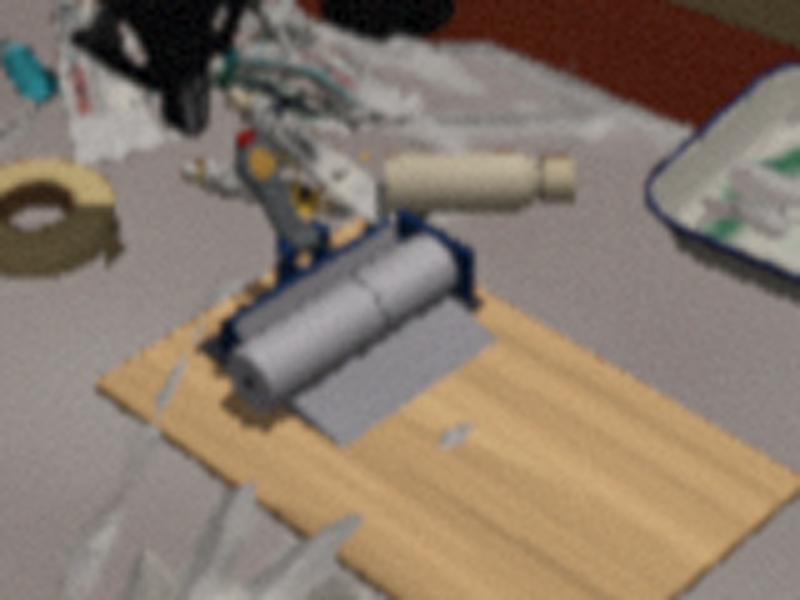

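Call:
{"op": "step_arm", "data": {
  "plan": [
    {"x": -0.02, "y": -0.35, "z": -0.02, "roll": 0, "grip": 0},
    {"x": -0.03, "y": -0.35, "z": -0.02, "roll": 0, "grip": 0},
    {"x": -0.03, "y": -0.3, "z": -0.02, "roll": 0, "grip": 0},
    {"x": -0.03, "y": -0.25, "z": -0.02, "roll": 0, "grip": 0},
    {"x": -0.03, "y": -0.25, "z": -0.02, "roll": 0, "grip": 0},
    {"x": -0.03, "y": -0.25, "z": -0.02, "roll": 0, "grip": 0}
  ]
}}

```text
clock: 13.97
ee_pos: [0.6725, 0.1851, 0.1016]
ee_rot: [[0.138, 0.988, 0.068], [0.99, -0.137, -0.024], [-0.015, 0.071, -0.997]]
wrist_force: [-0.5, 1.4, 0.6]
gripper_width: 0.001
```

```bash
python3 - <<'E'
from h import *
c=cap('scene','s5');im=cv2.resize(c['image'][120:240,200:360],None,fx=5,fy=5,interpolation=cv2.INTER_CUBIC);cv2.imwrite('pics/s5c.png',im)
E
```

```text
(no output)
```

View pics/s5c.png

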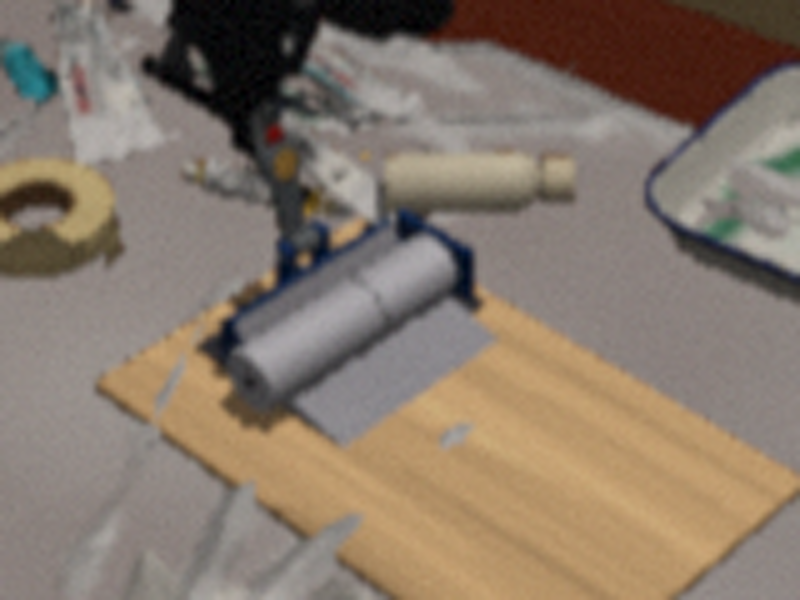

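Call:
{"op": "step_arm", "data": {
  "plan": [
    {"x": -0.08, "y": -0.25, "z": -0.03, "roll": 0, "grip": 0},
    {"x": -0.08, "y": -0.25, "z": -0.03, "roll": 0, "grip": 0},
    {"x": -0.08, "y": -0.25, "z": -0.03, "roll": 0, "grip": 0},
    {"x": -0.05, "y": -0.25, "z": 0, "roll": 0, "grip": 0},
    {"x": -0.05, "y": -0.25, "z": 0, "roll": 0, "grip": 0}
  ]
}}

```text
clock: 14.43
ee_pos: [0.6606, 0.1417, 0.0981]
ee_rot: [[0.139, 0.988, 0.066], [0.99, -0.137, -0.027], [-0.017, 0.069, -0.997]]
wrist_force: [0.1, -0.1, -0.3]
gripper_width: 0.003
```

```bash
python3 - <<'E'
from h import *
c=cap('scene','s6');im=cv2.resize(c['image'][120:240,200:360],None,fx=5,fy=5,interpolation=cv2.INTER_CUBIC);cv2.imwrite('pics/s6c.png',im)
E
```

```text
(no output)
```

View pics/s6c.png

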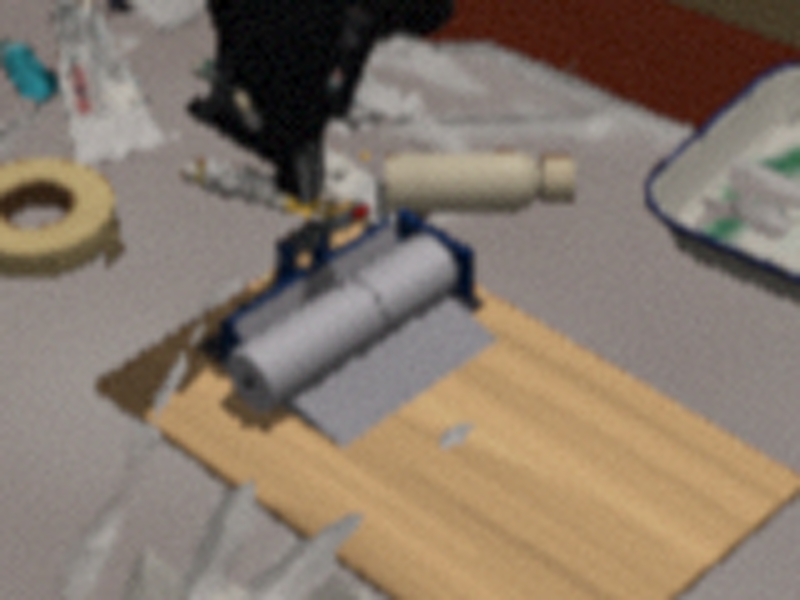

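Call:
{"op": "step_arm", "data": {
  "plan": [
    {"x": 0, "y": 0, "z": 0, "roll": 0, "grip": 0},
    {"x": 0, "y": 0, "z": 0.3, "roll": 0, "grip": 0},
    {"x": 0, "y": 0.3, "z": 1, "roll": 0, "grip": 0},
    {"x": 0, "y": 0.5, "z": 1, "roll": 0, "grip": 0},
    {"x": -0.5, "y": 0.8, "z": 1, "roll": 0, "grip": 0},
    {"x": -1, "y": 0.8, "z": 0.5, "roll": 0, "grip": 0},
    {"x": -1, "y": 0.8, "z": 0, "roll": 0, "grip": 0},
    {"x": -1, "y": 0.8, "z": 0, "roll": 0, "grip": 0},
    {"x": 0, "y": 0, "z": 0, "roll": 0, "grip": 0}
  ]
}}

```text
clock: 15.23
ee_pos: [0.553, 0.2625, 0.2204]
ee_rot: [[0.146, 0.987, 0.069], [0.989, -0.145, -0.023], [-0.013, 0.071, -0.997]]
wrist_force: [-0.3, 0.2, 0.0]
gripper_width: -0.0
```

```bash
python3 - <<'E'
from h import *
J=jig((.6605,.0965),-.12)
c=cap('scene','s7');im=cv2.resize(c['image'][120:240,200:360],None,fx=5,fy=5,interpolation=cv2.INTER_CUBIC);cv2.imwrite('pics/s7c.png',im)
c=cap('top','t7');im=cv2.resize(c['image'][120:235,190:340],None,fx=5,fy=5,interpolation=cv2.INTER_CUBIC);cv2.imwrite('pics/t7c.png',im)
for n in('scene','top'):
  for t in('core','guide_tip','tape_roll','eraser','paint_tube_04','brush_2'):
    print(n,t,[(np.round(q['at'],4).tolist(),round(q['conf'],2)) for q in manip.landmark_of(t,n)][:2])
print(J([[-17,0,25],[0,-22,45]]))
E
```

```text
scene core [([0.6445, 0.1049, 0.0414], 0.95), ([0.3301, 0.2127, 0.022], 0.69)]
scene guide_tip [([0.658, 0.0728, 0.0647], 0.54)]
scene tape_roll [([0.6262, 0.3365, 0.0025], 0.6)]
scene eraser [([0.4652, -0.3254, -0.0009], 0.72)]
scene paint_tube_04 [([0.6831, -0.3906, 0.0018], 0.77)]
scene brush_2 [([0.4566, 0.3213, -0.0011], 0.49)]
top core [([0.6431, 0.1019, 0.0363], 0.86)]
top guide_tip [([0.6545, 0.0772, 0.056], 0.74)]
top tape_roll [([0.6295, 0.3353, 0.0003], 0.72)]
top eraser [([0.4665, -0.3249, -0.0009], 0.47), ([0.6675, 0.1504, 0.0526], 0.46)]
top paint_tube_04 [([0.6859, -0.3899, -0.0029], 0.92)]
top brush_2 []
[[0.64362225 0.09853511 0.037     ]
 [0.65786633 0.07465821 0.057     ]]
```

View pics/s7c.png

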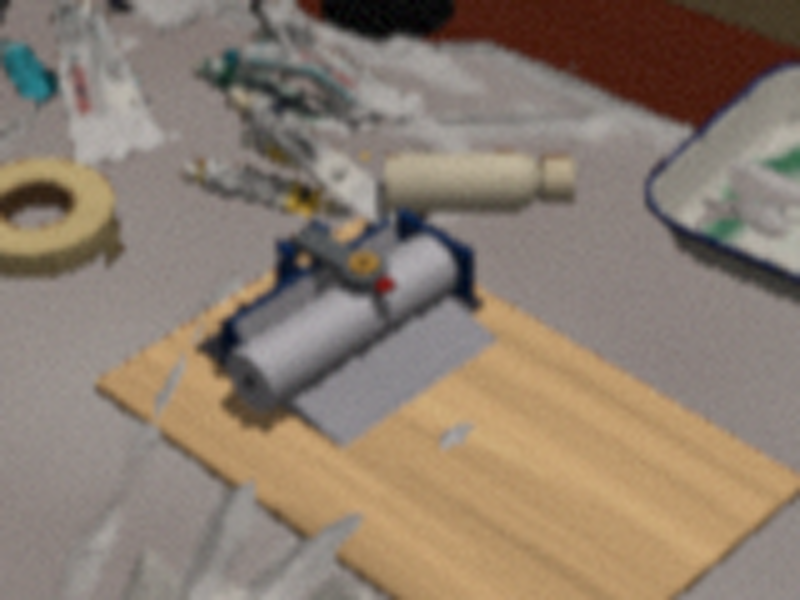

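View pics/t7c.png

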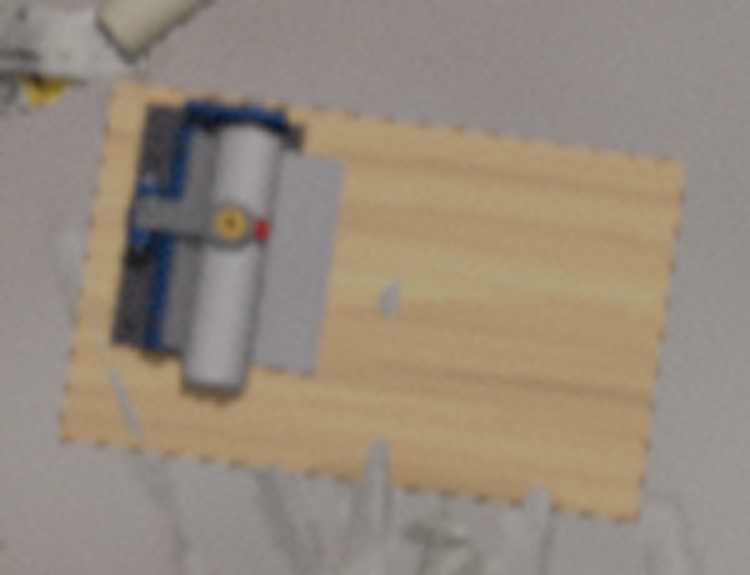

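Call:
{"op": "step_arm", "data": {
  "plan": [
    {"x": 0, "y": -1, "z": 0, "roll": 0, "grip": 0},
    {"x": 0, "y": -1, "z": 0, "roll": 0, "grip": 0},
    {"x": 0, "y": -1, "z": 0, "roll": 0, "grip": 0},
    {"x": 0, "y": -1, "z": 0, "roll": 0, "grip": 0},
    {"x": 0, "y": -1, "z": 0, "roll": 0, "grip": 0},
    {"x": 0.4, "y": -1, "z": 0, "roll": 0, "grip": 0},
    {"x": 1, "y": -1, "z": 0, "roll": 0, "grip": 0},
    {"x": 1, "y": -1, "z": 0, "roll": 0, "grip": 0},
    {"x": 1, "y": -1, "z": 0, "roll": 0, "grip": 0},
    {"x": 1, "y": 0, "z": -0.5, "roll": 0, "grip": 0},
    {"x": 0, "y": 0, "z": 0, "roll": 0, "grip": 0}
  ]
}}

```text
clock: 16.85
ee_pos: [0.6919, -0.0235, 0.2034]
ee_rot: [[0.149, 0.986, 0.073], [0.989, -0.147, -0.025], [-0.014, 0.076, -0.997]]
wrist_force: [-0.3, 1.4, -0.4]
gripper_width: 0.001
```

```bash
python3 - <<'E'
from h import *
w=cap('wrist','w20')
im=cv2.resize(w['image'][0:260,150:500],None,fx=2.2,fy=2.2,interpolation=cv2.INTER_CUBIC);cv2.imwrite('pics/w20c.png',im)
E
```

```text
(no output)
```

View pics/w20c.png

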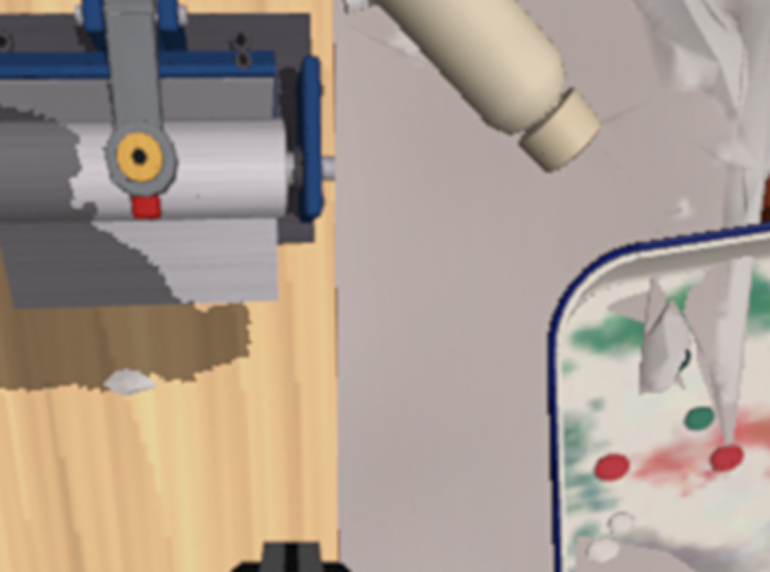

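```bash
python3 - <<'E'
from h import *
print(manip.sense()['clock'],manip.sense()['wrist_force']);print(manip.close_job())
E
```

```text
16.9 [ 0.03280049 -0.83501821 -0.37366496]
the job is handed in; nothing more can be done
None
```

The core is seated in the V against the stop button, and the guide arm is down with its bushing on the core. I handed the job in at 16.9 s.

- **Rolling:** I rolled the core along the board and up the ramp with the part-open fingertips, and it dropped into the V without being gripped or lifted. The highest force I read during this was about 8 N.
- **End stop:** With the gripper shut I pushed the core endways until the finger stopped moving at about 10 N.
- **Guide arm:** I pushed the tab past upright from behind and the arm fell shut by itself.

**Last checks:**
- **Core position:** The networks put the core's centre at about (0.644, 0.103), against (0.6436, 0.0985) expected. The few mm of difference in y is about the networks' error.
- **Stop contact:** The last wrist picture shows no clear gap between the core's end and the button, judged by eye to about a millimetre.
- **Guide tip:** The networks put the tip at about (0.656, 0.075, 0.060), against (0.658, 0.075, 0.057) expected with the arm level.
- **Bystanders:** The tape, eraser and paint tube read the same positions as at the start, within the networks' error. The brush did too in the scene view, but the final top-view search missed it.
- **Disagreement:** The tool tilted by up to 4° and drifted a few mm during the moves. I corrected for the drift as I went. It did not affect the result.

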